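# Fetch the torch rest from the interlocked drawer and hang it on its stud

## Robot

A 7-joint arm with a two-finger parallel gripper is mounted at the origin on the work surface. World frame = base frame: x ahead of the robot, y to its left, z up, the work surface at z = 0. Lengths are in mm, angles in degrees, forces in N, time in s.
With the tool pointing down it reaches from about 400 to 750 mm from the base axis. Payload 19.5 kg.
Tool frame: the origin (TCP) lies between the finger pads; the fingertips stand 8 mm ahead of it and the grasp point (between the pads) lies 11 mm behind it; z points along the fingers, y is the line along which they close (so a half turn about z gives the same grasp; the last joint's range is limited). The gripper opens to 85 mm and grips with 20 to 120 N. Pads are 22 mm wide; open, the fingers measure 114 mm over their backs; the gripper's body (76 mm by 85 mm) begins 54 mm behind the grasp point. The pads swing forward as they close: fully open they stand 13 mm farther back than shut.
Start: joints at [69.46, 40.479, -1.581, 85.061, 1.261, 54.483, -4.326], TCP at [179.121, -546.362, 239.268] pointing down, gripper open.
Joint ranges: [-155.06, 155.06], [-18.47, 123.98], [-90, 86.84], [0, 140.48], [-83.41, 263.41], [0, 116], [-161.91, 161.91]. Speed limits (degrees/s): [108.29, 108.29, 147.25, 147.25, 172.46, 172.46, 172.46].

## Interface

Orientations are given as a 3x3 rotation matrix whose columns are the frame's x, y, z axes.
In Python, from bench import env, viewer gives the robot as it stands.
- The arm moves only by the tool arm_command, never from a script. Its argument "rows" is one flat list of numbers, 7 for each row, row after row: the turn, a rotation vector about the world's x, y, z in rad, then the shift along the world's x, y, z in cm, then the closure, from 0 (fully open) to 1 (shut). In form: [ax, ay, az, x, y, z, hand, ax, ay, az, x, y, z, hand, ...]. A call has 1 to 10 rows; each row shifts and turns the commanded pose from where the row before left it; what a row does not reach is not made up. A row lasts 1/8 s, in which the tool goes at most 62.5 mm and 10.7 degrees, less where a joint would pass 70% of its speed; a pose out of reach is approached as far as the arm can. A call with a gripper value outside its range is refused whole. The fingers move at their own pace and stop on an object; "force" is the grip in N (left out, the last holds). Time passes only in rows, so rows that do not move let the fingers close. It gives the time, the measured TCP pose, the force, the opening and the grip force at its end, in the units of the state.
- env.read_state(): the state, without advancing time (a new reading comes with each control period).
- viewer.get_image(name): name is "scene" or "top"; returns (picture, depth): 400x640x3 uint8, red, green, blue; 400x640 float32, mm along the optical axis (not along the pixel's ray), 0 where there is no reading.
- viewer.get_calibration(name): a dict with "camera_matrix" (3x3 intrinsics, pixels), "extrinsics" (4x4, takes a point from camera to world coordinates). Camera axes: x right, y down, z forward; pixel columns grow to the right and rows downward; lengths in mm; the calibration is good to about 2 mm. A picture is of the moment at which its call begins. get_calibration takes no time and is no camera call.
- env.sign_off(): hands the job in; it is judged then, once.
The state is a dict: "t": time; "joint_positions": joint angles; "joint_vel": joint speeds; "tau": joint torques, N m; "tool_pos": TCP position; "ee_rot": TCP orientation; "wrist_force": force on the tool from outside, world axes, zero at the start; "wrist_torque": the same for the moment, N m; "grip_width": finger opening in mm; "grasp_force": force on a finger pad.
Only numpy, scipy, OpenCV 4.12 (cv2) and the standard library are available. Lean on these libraries where they do the work, as an engineer would, in place of code of your own. Each camera call takes 0.05 s, during which the arm holds its last target. There are 200 camera calls.

## Task

The red drawer of the bench chest was left open, and the chest's interlock lets only one drawer open at a time. Push the red drawer fully home, pull the blue drawer open, take out the torch rest and hang it on the headed stud of the post: head through the keyhole, then down until the stud is at the top of the slot, upright and left hanging. Leave the spray can, grinder, rod can and wrench where they are, and the red drawer shut.

Things in the scene. Friction and masses are not known exactly. Their poses are not given: they have to be found in the camera images.
- chest: Grey steel bench chest, fixed, 332 wide (y), 215 deep, 163 high, two drawers side by side, red and blue, either may be the left one. Origin: on the bench under the middle of its front edge; the top plate ends there, the faces of the shut drawers stand 12 mm before it. Drawers open along its -x; z up.
- red_drawer (a joint): Red drawer: how far it is out, 0 (shut) to 0.140 m (stop). Starts well open. Needs 2 to 5 N, stays where left. Front 150 wide, z 17 to 153 mm. Interlock: while one drawer is open by more than about 8 mm the other is held shut (gives up to 5 mm).
- blue_drawer (a joint): Blue drawer: how far it is pulled out, 0 (shut, at the start) to 0.140 m (stop). Same build as the red. Inside 120 wide, 186 long, floor 20 mm above the bench, side walls up to 118 mm, front up to 153 mm. Holds the torch rest, behind the front.
- red_handle (a point): Middle of the red drawer's handle: a level steel bar of 11 mm diameter, 90 long along the chest's y, 142 mm above the bench, its centre 50 mm before the drawer's face, on two 8 mm studs 38 mm either side of the middle. Moves with the drawer.
- blue_handle (a point): Middle of the blue drawer's handle, the same kind of bar.
- torch_rest: Loose L-shaped aluminium bracket, 0.2 to 0.4 kg: upright plate 80 wide (y), 124 high (z), 6 thick (x), with a keyhole; a shelf 5 thick at its foot reaches 53 mm to its -x, with two prongs 27 high; orange grip bar along the top, 80 wide, 12 thick, z 100 to 124. Origin: underside, mid-width, middle of the plate. Stands in the blue drawer, its -x roughly to the drawer's front.
- keyhole (a point): Centre of the keyhole's wide opening (28 mm across, octagonal), 42 mm above the torch rest's underside. From it a slot 12 wide leads up (+z of the torch rest) and ends 68 mm above the underside.
- slot_end (a point): Where the stud's axis lies once hung: top of the slot, in the plate's middle plane, 64.5 mm above the torch rest's underside (22.5 mm above point keyhole).
- post: Fixed aluminium square post, 60 x 60, its top 166 mm above the bench, on a base plate 150 x 110 x 8 (reaching 35 mm before the origin and 115 mm behind it). Origin: on the bench under the stud's middle; the stud points along the post's -x; the post's front face is 6 mm to +x of the origin. The torch rest hangs with its x axis along the post's x (shelf to the post's -x).
- stud (a point): Middle of the stud's shank, 150 mm above the bench: shank 7 mm in diameter, level, 12 mm free between the post's face and the head; head 20 mm in diameter, 6 mm thick (from 6 to 12 mm to the post's -x).
- spray_can: Bystander: upright aerosol can, 64 mm in diameter, 220 high, beside the post. Origin: centre of its underside.
- grinder: Bystander: angle grinder lying down beside the post on the other side, about 245 long (x from -130 to 112 mm), 100 wide at the disc, 65 high. Origin: underside.
- rod_can: Bystander: green can of welding rods standing on the chest's top, 72 mm in diameter, 100 high, rods to 155. Origin: centre of its underside.
- wrench: Bystander: open-ended wrench, 160 long, lying on the bench in front of the post. Origin: underside, about its middle.
Not all that is in view belongs to the job. Leave any black or purple look-alike of the post alone.

How it is judged:
By the outcome, as a careful person would: the job done as asked, in the order asked, and still so for the second after the job is handed in, with the robot touching nothing.
It also fails if it takes over 59 s, if anything falls off the work surface, if the arm or the gripper's body presses on something with over 40 N, if the wrist force passes 120 N, or if a joint passes its speed limit or range.

## Working session

There is one attempt and no reset: what is moved stays moved. The work goes in short steps, Python scripts to look and compute and a tool call to move; the robot and the scene stay as the last step left them, time stands still between calls to the robot, and variables do not carry over. Pictures are saved under pics/ and viewed, at most 10 in all, crops included, and the job is handed in when it is done.

Besides the shell and the picture viewer there is one more tool, called after "Emit:" as name(argument=value, ...) on one line, values as JSON. arm_command: Moves the arm, as the interface text tells. Its arguments: {"type":"object","properties":{"rows":{"type":"array"},"force":{"type":"number"}},"required":["rows"]}

```bash
mkdir -p pics; ls; cat > h.py <<'E'
import numpy as np, cv2
from bench import env, viewer
def grab(n):
    im,d=viewer.get_image(n); c=viewer.get_calibration(n)
    return im,d,np.array(c["camera_matrix"]),np.array(c["extrinsics"])
def pts(d,K,T):
    v,u=np.indices(d.shape)
    P=np.stack([(u-K[0,2])*d/K[0,0],(v-K[1,2])*d/K[1,1],d,np.ones_like(d)],-1)
    return (P@T.T)[...,:3]
def save(im,n): cv2.imwrite("pics/"+n,cv2.cvtColor(im,cv2.COLOR_RGB2BGR))
E
python3 - <<'E'
from h import *
for n in("scene","top"):
    im,d,K,T=grab(n); save(im,n+"0.png"); np.savez(n+"0.npz",im=im,d=d,K=K,T=T)
    print(n,K.round(1).tolist(),T.round(3).tolist(),(d>0).mean())
s=env.read_state(); print(s)
E
```

```text
pics
scene [[365.5, 0.0, 314.9], [0.0, 365.5, 203.8], [0.0, 0.0, 1.0]] [[-0.898, -0.38, 0.223, 263.394], [-0.44, 0.764, -0.472, 371.324], [0.009, -0.522, -0.853, 1004.028], [0.0, 0.0, 0.0, 1.0]] 0.99609375
top [[395.9, 0.0, 316.6], [0.0, 395.9, 203.5], [0.0, 0.0, 1.0]] [[-0.006, -0.98, 0.198, 220.24], [-1.0, 0.007, 0.006, -131.361], [-0.007, -0.198, -0.98, 1426.843], [0.0, 0.0, 0.0, 1.0]] 0.995625
{'t': 0.1, 'joint_positions': array([69.45958981, 40.50927096, -1.58001385, 85.08032112,  1.25976934,
       54.48313315, -4.32611822]), 'joint_vel': array([ 0.04390905, -0.02395587,  0.08130348, -0.11482011,  0.03437519,
        0.01502772, -0.03952833]), 'tau': array([ 3.60227830e-03, -8.84286976e+01,  1.23746563e+00, -2.36460686e+01,
        1.71160122e-02,  4.98365524e-03,  5.12331383e-05]), 'tool_pos': array([ 179.04286366, -546.18038033,  238.89123956]), 'ee_rot': array([[ 9.50251692e-01,  3.11482910e-01, -3.43601692e-04],
       [ 3.11483096e-01, -9.50251263e-01,  9.04060814e-04],
       [-4.49084496e-05, -9.66111438e-04, -9.99999532e-01]]), 'wrist_force': array([-0.17975762,  0.94369834,  0.61923067]), 'wrist_torque': array([ 0.01612763, -0.02768935, -0.02492877]), 'grasp_force': 0.0, 'grip_width': 85.37730792153359}
```

View pics/scene0.png

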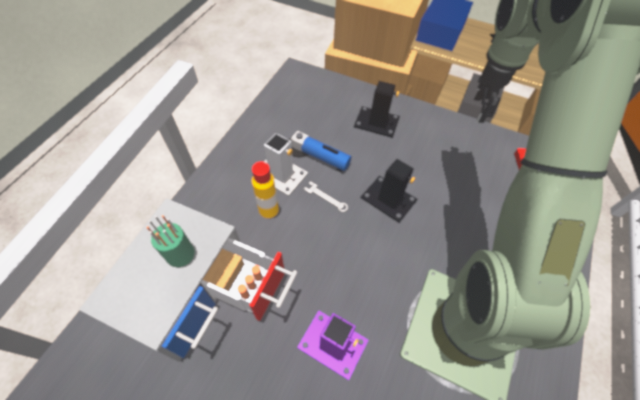

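View pics/top0.png

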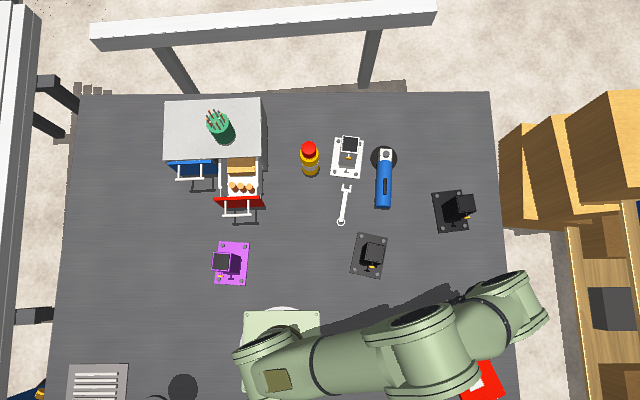

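The scene picture shows the white post plate near (290,180), between the spray can (265,190) and the grinder (320,150). The blue drawer is at (190,325), with the open red drawer at (265,285). In the top view the chest is at (213,130), the red front at (240,202), the blue handle at (193,180), the post at (348,150) and the wrench at (343,205).

```bash
cat > m.py <<'E'
from h import *
def load(n): 
    z=np.load(n); return z["im"],z["d"],z["K"],z["T"]
def rect(P,m):
    q=P[m][:,:2].astype(np.float32); c,s,a=cv2.minAreaRect(q)
    return np.round(c,1),np.round(s,1),round(a,2),len(q)
E
python3 - <<'E'
from m import *
im,d,K,T=load("top0.npz"); P=pts(d,K,T); hsv=cv2.cvtColor(im,cv2.COLOR_RGB2HSV)
def box(u0,u1,v0,v1):
    m=np.zeros(d.shape,bool); m[v0:v1,u0:u1]=1; return m
Z=P[...,2]
print("bench z",np.median(Z[box(100,150,200,300)]))
print("chest top",rect(P,box(155,270,90,170)&(abs(Z-163)<5)))
print("red front",rect(P,box(205,275,185,215)&(abs(Z-153)<5)&(im[...,0]>150)&(im[...,1]<60)))
print("blue front",rect(P,box(160,222,150,185)&(abs(Z-153)<5)&(im[...,2]>90)&(im[...,0]<60)))
print("red handle",rect(P,box(205,275,200,235)&(abs(Z-145)<6)&(im.min(2)>130)))
print("blue handle",rect(P,box(160,217,160,200)&(abs(Z-145)<6)&(im.min(2)>130)))
print("post top",rect(P,box(325,370,130,185)&(abs(Z-166)<5)))
print("base",rect(P,box(325,370,130,185)&(abs(Z-8)<4)&(im.min(2)>130)))
m=box(325,370,130,185)&(Z>130)&(Z<161)
for v,u in np.argwhere(m): print(u,v,P[v,u].round(0),im[v,u])
print("spray",rect(P,box(295,325,135,185)&(Z>20)),Z[box(295,325,135,185)].max())
print("grinder",rect(P,box(370,400,140,215)&(Z>15)),Z[box(370,400,140,215)].max())
print("rodcan",rect(P,box(195,245,95,150)&(Z>175)))
print("wrench",rect(P,box(330,358,182,228)&(im.min(2)>150)))
cv2.imwrite("pics/c1.png",cv2.cvtColor(cv2.resize(im[85:245,150:420],None,fx=2.9,fy=2.9,interpolation=cv2.INTER_CUBIC),cv2.COLOR_RGB2BGR))
E
```

```text
bench z 0.6621080159841313
chest top (array([740.6, 231. ]), array([217.3, 333.1]), 2.28, 4867)
red front (array([499.2, 141.6]), array([ 11.1, 145.1]), 2.32, 129)
blue front (array([622.8, 304.6]), array([ 12.1, 147.8]), 1.49, 91)
red handle (array([464.5, 141. ]), array([54. , 96.5]), 2.39, 144)
blue handle (array([590. , 302.2]), array([55. , 95.9]), 1.51, 136)
post top (array([ 678.2, -235.8]), array([59.6, 59. ]), 81.56, 279)
base (array([ 668.9, -234.7]), array([110.6, 182.2]), 82.4, 448)
351 136 [ 708. -242.  159.] [250 247 246]
355 137 [ 704. -255.  161.] [255 255 255]
352 139 [ 697. -245.  160.] [60 59 62]
358 139 [ 697. -265.  160.] [255 255 255]
358 140 [ 693. -265.  160.] [255 255 255]
341 142 [ 687. -207.  160.] [222 218 215]
341 143 [ 685. -208.  156.] [212 208 207]
354 144 [ 679. -251.  160.] [63 60 60]
341 145 [ 676. -207.  161.] [255 255 255]
354 147 [ 669. -251.  160.] [62 63 64]
341 148 [ 667. -207.  156.] [255 255 255]
351 148 [ 665. -241.  161.] [62 62 63]
358 149 [ 662. -264.  159.] [224 222 219]
340 150 [ 658. -204.  160.] [175 174 172]
354 150 [ 658. -250.  16
[... 2930 characters left out ...]
53.] [151 108  33]
347 158 [ 632. -227.  156.] [155 109  33]
348 158 [ 631. -230.  157.] [160 113  35]
349 158 [ 631. -233.  159.] [208 148  44]
350 158 [ 631. -237.  158.] [240 174  43]
346 159 [ 632. -224.  143.] [115  93  58]
347 159 [ 631. -227.  148.] [114  82  30]
348 159 [ 630. -230.  151.] [114  82  31]
349 159 [ 630. -234.  149.] [113  81  29]
350 159 [ 630. -237.  150.] [112  80  26]
spray (array([444.9, -99.2]), array([449.5,  62.6]), 0.22, 527) 1426.8432436406117
grinder (array([ 443.4, -299.6]), array([117.3, 546.5]), 65.1, 892) 1426.8432436406117
rodcan (array([474.9,  50.9]), array([622.4,  70.7]), 29.11, 675)
wrench (array([ 398.5, -193.6]), array([ 38.8, 375.6]), 76.67, 216)
```

View pics/c1.png

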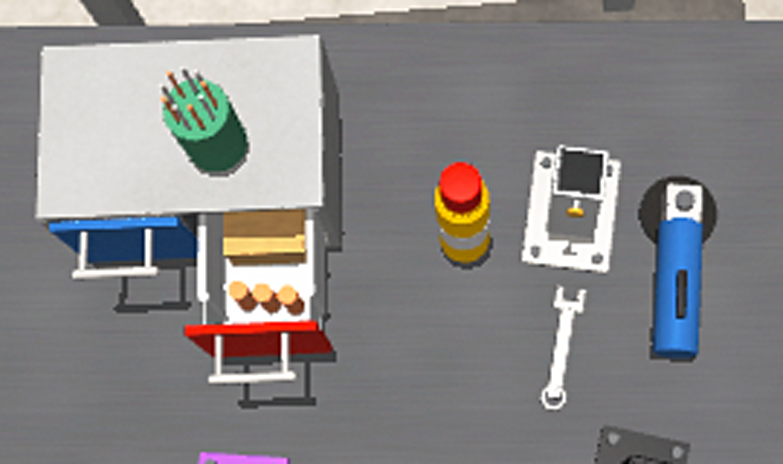

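Measurements:
- **Chest:** yaw about 2.3°, origin about (633, 227). Blue is on the left.
- **Red drawer:** out about 131 mm, with its handle at about (443.5, 140, 142).
- **Post:** yaw about -8.4°, stud about (642.5, -230.5, 150). The depth points on the stud agree with this.

The crop confirms that the real post is the white-plated one at (575,205). I'm moving to above the red handle.

Emit:
arm_command(rows=[0, 0, 0.072, 2.7, 3.5, 0.6, 0.5, 0, 0, 0.072, 2.7, 3.5, 0.6, 0.5, 0, 0, 0.072, 2.7, 3.5, 0.6, 0.5, 0, 0, 0.072, 2.7, 3.5, 0.6, 0.5, 0, 0, 0.072, 2.7, 3.5, 0.6, 0.5, 0, 0, 0.072, 2.7, 3.5, 0.6, 0.5, 0, 0, 0.072, 2.7, 3.5, 0.6, 0.5, 0, 0, 0.072, 2.7, 3.5, 0.6, 0.5, 0, 0, 0.072, 2.7, 3.5, 0.6, 0.5, 0, 0, 0.072, 2.7, 3.5, 0.6, 0.5], force=30)

```text
t: 1.35
tool_pos: [449.8, -195.1, 299.4]
ee_rot: [[0.507, 0.862, -0.0], [0.862, -0.507, 0.0], [-0.0, -0.0, -1.0]]
wrist_force: [0.0, -1.3, -0.8]
grip_width: 43.0
grasp_force: 0.0
```

Emit:
arm_command(rows=[0, 0, 0.072, 0, 4.2, 0, 0.5, 0, 0, 0.072, 0, 4.2, 0, 0.5, 0, 0, 0.072, 0, 4.2, 0, 0.5, 0, 0, 0.072, 0, 4.2, 0, 0.5, 0, 0, 0.072, 0, 4.2, 0, 0.5, 0, 0, 0.072, 0, 4.2, 0, 0.5, 0, 0, 0.072, 0, 4.2, 0, 0.5, 0, 0, 0.072, 0, 4.2, 0, 0.5, 0, 0, 0, 0, 0, 0, 0.5])

```text
t: 2.48
tool_pos: [448.6, 142.3, 299.0]
ee_rot: [[-0.047, 0.999, -0.001], [0.999, 0.047, 0.001], [0.001, -0.001, -1.0]]
wrist_force: [-0.1, -0.6, -0.7]
grip_width: 42.4
grasp_force: 0.0
```

```bash
cat > st.py <<'E'
from h import *
s=env.read_state(); R=np.array(s["ee_rot"])
print("t",s["t"],"tcp",s["tool_pos"].round(1),"yaw_y",np.degrees(np.arctan2(R[1,1],R[0,1])).round(2),"z",R[:,2].round(4),"f",s["wrist_force"].round(1),"w",round(s["grip_width"],1),"gf",round(s["grasp_force"],1),"q",s["joint_positions"].round(0))
E
python3 st.py; python3 - <<'E'
from m import *
im,d,K,T=load("top0.npz"); P=pts(d,K,T);Z=P[...,2]
def box(u0,u1,v0,v1):
    m=np.zeros(d.shape,bool); m[v0:v1,u0:u1]=1; return m
ok=d>0
# chest front/right edge line fits
m=ok&box(155,270,90,170)&(abs(Z-163)<4)
F=[];
for u in range(172,256,2):
    v=np.where(m[:,u])[0]
    if len(v): F.append(P[v.max(),u,:2])
F=np.array(F); p=np.polyfit(F[:,1],F[:,0],1); print("front edge yaw",-np.degrees(np.arctan(p[0])),"x@y226.7",np.polyval(p,226.7), "res",np.std(F[:,0]-np.polyval(p,F[:,1])))
for n,b,zl in(("spray",(295,325,135,185),20),("grinder",(370,400,140,215),15),("rod",(195,245,95,150),180)):
    print(n,rect(P,ok&box(*b)&(Z>zl)&(Z<400)))
print("wr",rect(P,ok&box(330,358,182,228)&(im.min(2)>150)&(Z<30)))
E
```

```text
t 2.475 tcp [448.6 142.3 299. ] yaw_y 2.7 z [-8.e-04  1.e-03 -1.e+00] f [-0.1 -0.6 -0.7] w 42.4 gf 0.0 q [ -8.  28. -22. 100.  12.  55. -32.]
front edge yaw 2.1175754254857373 x@y226.7 634.5331766030691 res 1.861842905793386
spray (array([641.9, -98.6]), array([61.8, 55.4]), 81.09, 521)
grinder (array([ 594.9, -368.5]), array([ 56.8, 214. ]), 84.89, 882)
rod (array([716. , 185.1]), array([70.6, 70.8]), 29.24, 647)
wr (array([ 504.3, -219. ]), array([ 36.2, 158.7]), 77.86, 214)
```

Emit:
arm_command(rows=[0, 0, -0.007, -0.5, -0.2, -4.5, 0.5, 0, 0, 0, 0, 0, -4.5, 0.5, 0, 0, 0, 0, 0, -4.5, 0.5, 0, 0, 0, 0, 0, -3.2, 0.5, 0, 0, 0, 0, 0, 0, 0.5, 0, 0, 0, 0, 0, 0, 1, 0, 0, 0, 0, 0, 0, 1, 0, 0, 0, 0, 0, 0, 1, 0, 0, 0, 0, 0, 0, 1], force=30)

```text
t: 3.6
tool_pos: [444.7, 137.6, 133.5]
ee_rot: [[-0.035, 0.999, 0.002], [0.999, 0.035, 0.0], [0.0, 0.002, -1.0]]
wrist_force: [0.4, -0.6, 10.4]
grip_width: 9.7
grasp_force: 29.3
```

Emit:
arm_command(rows=[0, 0, 0, 1.0, 0.04, 0, 1, 0, 0, 0, 2.0, 0.08, 0, 1, 0, 0, 0, 2.0, 0.08, 0, 1, 0, 0, 0, 2.0, 0.08, 0, 1, 0, 0, 0, 2.0, 0.08, 0, 1, 0, 0, 0, 2.0, 0.08, 0, 1, 0, 0, 0, 1, 0.04, 0, 1, 0, 0, 0, 0, 0, 0, 1])

```text
t: 4.6
tool_pos: [565.3, 142.1, 133.6]
ee_rot: [[-0.034, 0.999, 0.002], [0.999, 0.034, 0.0], [0.0, 0.002, -1.0]]
wrist_force: [1.2, -2.0, 5.3]
grip_width: 9.5
grasp_force: 29.8
```

Emit:
arm_command(rows=[0, 0, 0, 0.5, 0.02, 0, 1, 0, 0, 0, 0.5, 0.02, 0, 1, 0, 0, 0, 0.3, 0, 0, 1, 0, 0, 0, 0, 0, 0, 1])

```text
t: 5.1
tool_pos: [576.5, 142.5, 133.6]
ee_rot: [[-0.035, 0.999, -0.001], [0.999, 0.035, -0.0], [-0.0, -0.001, -1.0]]
wrist_force: [-8.4, -1.9, 10.4]
grip_width: 9.8
grasp_force: 30.4
```

Emit:
arm_command(rows=[0, 0, 0, 0.2, 0, 0, 1, 0, 0, 0, 0.2, 0, 0, 1, 0, 0, 0, 0, 0, 0, 1])

```text
t: 5.48
tool_pos: [576.8, 142.5, 133.4]
ee_rot: [[-0.036, 0.999, -0.009], [0.999, 0.036, -0.002], [-0.002, -0.009, -1.0]]
wrist_force: [-39.5, -4.0, 28.9]
grip_width: 9.8
grasp_force: 33.2
```

The drawer is home against its stop. I'm releasing it and moving over to the blue handle.

Emit:
arm_command(rows=[0, 0, 0, -0.3, 0, 0, 1, 0, 0, 0, 0, 0, 0, 0.5, 0, 0, 0, 0, 0, 0, 0.5, 0, 0, 0, 0, 0, 0, 0.5, 0, 0, 0, 0, 0, 4.5, 0.5, 0, 0, 0, 0, 0, 0.5, 0.5, 0, 0, 0, -0.2, 5.3, 0, 0.5, 0, 0, 0, -0.2, 5.3, 0, 0.5, 0, 0, 0, -0.2, 5.3, 0, 0.5, 0, 0, 0, 0, 0, 0, 0.5])

```text
t: 6.72
tool_pos: [570.4, 306.2, 181.4]
ee_rot: [[-0.04, 0.999, -0.002], [0.999, 0.04, 0.002], [0.002, -0.001, -1.0]]
wrist_force: [-0.8, -0.7, -0.2]
grip_width: 42.8
grasp_force: 0.0
```

```bash
python3 st.py; python3 - <<'E'
from m import *
im,d,K,T=grab("top"); P=pts(d,K,T);Z=P[...,2]
def box(u0,u1,v0,v1):
    m=np.zeros(d.shape,bool); m[v0:v1,u0:u1]=1; return m
print("red front",rect(P,box(205,275,145,185)&(abs(Z-153)<6)&(im[...,0]>150)&(im[...,1]<60)))
save(im[100:220,130:300].repeat(3,0).repeat(3,1),"t1.png")
E
```

```text
t 6.725 tcp [570.4 306.2 181.4] yaw_y 2.29 z [-0.0015  0.0017 -1.    ] f [-0.8 -0.7 -0.2] w 42.8 gf 0.0 q [-23.  52. -18.  72.  16.  59. -41.]
red front (array([630. , 148.3]), array([ 11.7, 146.4]), 2.27, 133)
```

Emit:
arm_command(rows=[0, 0, 0, 0, -0.3, -2.5, 0.5, 0, 0, 0, 0, 0, -2.4, 0.5, 0, 0, 0, 0, 0, 0, 0.5, 0, 0, 0, 0, 0, 0, 1, 0, 0, 0, 0, 0, 0, 1, 0, 0, 0, 0, 0, 0, 1, 0, 0, 0, 0, 0, 0, 1], force=40)

```text
t: 7.65
tool_pos: [570.8, 298.8, 134.3]
ee_rot: [[-0.035, 0.999, -0.003], [0.999, 0.035, -0.001], [-0.001, -0.003, -1.0]]
wrist_force: [-14.3, -5.1, 12.6]
grip_width: 9.6
grasp_force: 39.5
```

Emit:
arm_command(rows=[0, 0, 0, -1.0, -0.04, 0, 1, 0, 0, 0, -2.0, -0.08, 0, 1, 0, 0, 0, -2.0, -0.08, 0, 1, 0, 0, 0, -2.0, -0.08, 0, 1, 0, 0, 0, -2.0, -0.08, 0, 1, 0, 0, 0, -2.0, -0.08, 0, 1, 0, 0, 0, -1.5, -0.06, 0, 1, 0, 0, 0, 0, 0, 0, 1])

```text
t: 8.65
tool_pos: [446.8, 294.1, 134.3]
ee_rot: [[-0.036, 0.999, 0.001], [0.999, 0.036, 0.0], [0.0, 0.001, -1.0]]
wrist_force: [-2.0, -0.6, 8.0]
grip_width: 9.6
grasp_force: 40.9
```

Emit:
arm_command(rows=[0, 0, 0, -1.3, -0.05, 0, 1, 0, 0, 0, 0, 0, 0, 1, 0, 0, 0, 0, 0, 0, 0.5, 0, 0, 0, 0, 0, 0, 0.5, 0, 0, 0, 0, 0, 0, 0.5, 0, 0, 0, 0, 0, 4.5, 0.5, 0, 0, 0, 0, 0, 5, 0.5, 0, 0, 0, 0, -5, 5, 0.5, 0, 0, 0, 0, -5, 0, 0.5, 0, 0, 0, 0, -5, 0, 0.5])

```text
t: 9.9
tool_pos: [434.1, 147.6, 272.9]
ee_rot: [[-0.035, 0.999, 0.001], [0.999, 0.035, 0.0], [0.0, 0.001, -1.0]]
wrist_force: [0.8, 0.3, -0.1]
grip_width: 42.4
grasp_force: 0.0
```

```bash
python3 st.py; python3 - <<'E'
from m import *
for n in("scene","top"):
    im,d,K,T=grab(n); np.savez(n+"1.npz",im=im,d=d,K=K,T=T)
    c=im[100:220,130:290] if n=="top" else im[240:370,130:300]
    cv2.imwrite(f"pics/{n}1.png",cv2.cvtColor(cv2.resize(c,None,fx=4,fy=4,interpolation=cv2.INTER_CUBIC),cv2.COLOR_RGB2BGR))
E
```

```text
t 9.9 tcp [434.1 147.6 272.9] yaw_y 2.01 z [ 8.e-04  1.e-04 -1.e+00] f [ 0.8  0.3 -0.1] w 42.4 gf 0.0 q [-10.  29. -21. 105.  13.  49. -35.]
```

View pics/top1.png

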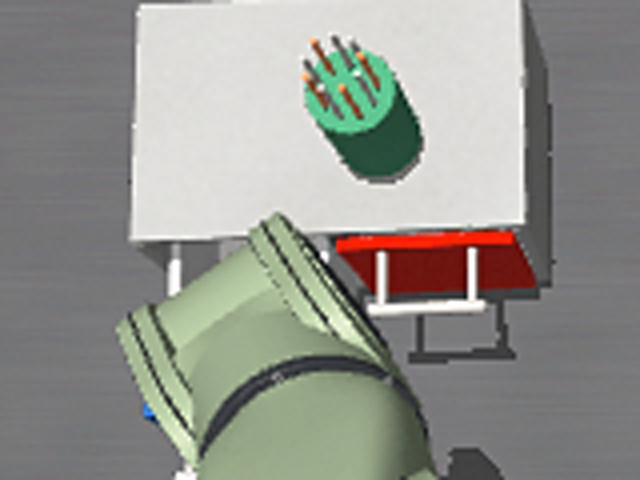

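View pics/scene1.png

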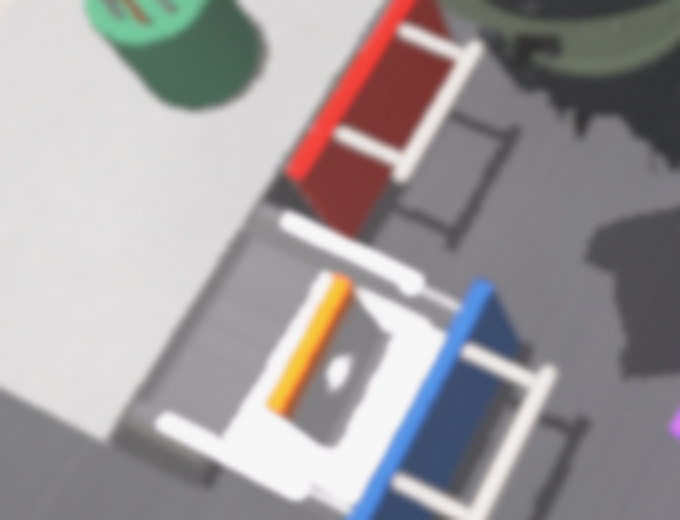

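The scene view shows the red drawer shut, the blue one open, and the torch rest upright in it with its orange bar from (275,405) to (345,285) in the crop. The arm blocks the top view, so I'm moving it aside and then measuring.

Emit:
arm_command(rows=[0, 0, 0, 0, -5, 0, 0.3, 0, 0, 0, 0, -5, 0, 0.3, 0, 0, 0, 0, -5, 0, 0.3, 0, 0, 0, 0, -5, 0, 0.3, 0, 0, 0, 0, 0, 0, 0.3])

```text
t: 10.62
tool_pos: [433.9, -54.0, 272.3]
ee_rot: [[-0.03, 1.0, -0.0], [1.0, 0.03, -0.001], [-0.001, -0.001, -1.0]]
wrist_force: [0.5, 1.4, 0.3]
grip_width: 59.3
grasp_force: 0.0
```

```bash
python3 st.py; python3 - <<'E'
from m import *
for n in("top","scene"):
    im,d,K,T=grab(n); np.savez(n+"2.npz",im=im,d=d,K=K,T=T); P=pts(d,K,T)
    X,Y,Z=P[...,0],P[...,1],P[...,2]
    h=cv2.cvtColor(im,cv2.COLOR_RGB2HSV)
    m=(d>0)&(X>450)&(X<640)&(Y>220)&(Y<400)&(h[...,0]>8)&(h[...,0]<28)&(h[...,1]>130)&(Z>110)
    print(n,"orange",m.sum())
    if m.sum()>5:
        zt=np.percentile(Z[m],[10,50,80,90]); print("z",zt)
        mt=m&(Z>zt[2]-6); print(rect(P,mt), rect(P,m))
        # cast rays of the brighter (top) pixels onto plane z=144
        v,u=np.where(mt); r=np.stack([(u-K[0,2])/K[0,0],(v-K[1,2])/K[1,1],np.ones(len(u))],1)@T[:3,:3].T
        c=T[:3,3]; q=c+r*((144-c[2])/r[:,2])[:,None]
        rc=cv2.minAreaRect(q[:,:2].astype(np.float32)); print("ray rect",rc)
        p=np.polyfit(q[:,1],q[:,0],1); print("yaw",-np.degrees(np.arctan(p[0])),q.mean(0),"yrange",q[:,1].min(),q[:,1].max())
    b=(X>430)&(X<560)&(Y>200)&(Y<400)&(abs(Z-153)<6)&(h[...,0]>100)&(h[...,0]<125)&(h[...,1]>150)
    if b.sum()>5: print("blue front",rect(P,b))
    if n=="top":
        save(cv2.resize(im[120:230,150:270],None,fx=5,fy=5,interpolation=cv2.INTER_CUBIC),"top2.png")
E
```

```text
t 10.625 tcp [433.9 -54.  272.3] yaw_y 1.7 z [-5.e-04 -9.e-04 -1.e+00] f [0.5 1.4 0.3] w 59.3 gf 0.0 q [ 17.  27. -22. 108.  14.  47. -11.]
top orange 115
z [128.85484999 142.75921118 146.15012842 146.8122623 ]
(array([565.9, 298. ]), array([13.5, 77.2]), 4.67, 80) (array([565.5, 297.8]), array([13.7, 77.6]), 3.9, 115)
ray rect ((565.2371215820312, 298.66864013671875), (13.308246612548828, 77.37445831298828), 4.4806389808654785)
yaw 4.883882473973631 [565.59083611 298.69574035 144.        ] yrange 260.28296119539266 337.0337496908586
blue front (array([487.5, 298.8]), array([ 11.9, 148.8]), 2.32, 158)
scene orange 199
z [129.48717561 142.11318498 144.18037136 145.11350358]
(array([567. , 296.7]), array([ 8.7, 77.9]), 4.1, 136) (array([567. , 296.7]), array([ 8.7, 77.9]), 4.11, 199)
ray rect ((565.8853759765625, 296.9221496582031), (9.731921195983887, 77.59051513671875), 3.430063247680664)
yaw 4.435029263333619 [565.82537051 297.76300628 144.        ] yrange 258.33439292423174 335.47971879343373
blue front (array([488.2, 299.8]), array([  8.2, 143.6]), 2.04, 210)
```

View pics/top2.png

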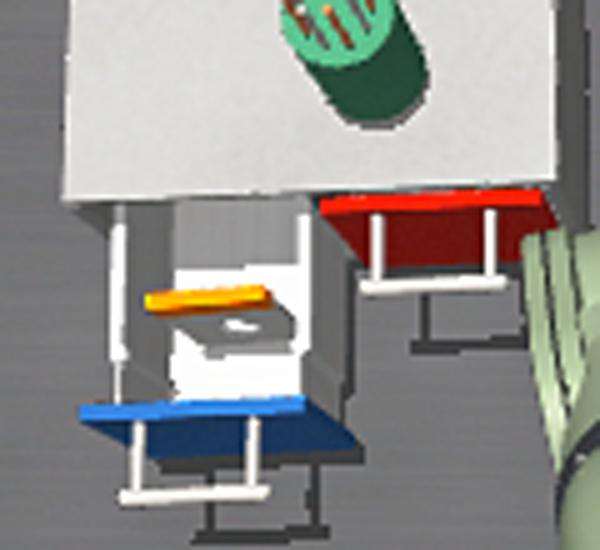

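The top view shows the bar from (145,300) to (270,295) in the crop. The two views agree: the bar is at about (566, 298), top z about 144, yaw about 4.4°. I'm going in to grasp it.

Emit:
arm_command(rows=[0, 0, 0.006, 1.65, 4.4, 0, 0.3, 0, 0, 0.006, 1.65, 4.4, 0, 0.3, 0, 0, 0.006, 1.65, 4.4, 0, 0.3, 0, 0, 0.006, 1.65, 4.4, 0, 0.3, 0, 0, 0.006, 1.65, 4.4, 0, 0.3, 0, 0, 0.006, 1.65, 4.4, 0, 0.3, 0, 0, 0.006, 1.65, 4.4, 0, 0.3, 0, 0, 0.005, 1.65, 4.4, 0, 0.3, 0, 0, 0, 0, 0, 0, 0.3])

```text
t: 11.85
tool_pos: [564.7, 305.9, 271.3]
ee_rot: [[-0.087, 0.996, -0.002], [0.996, 0.087, 0.001], [0.002, -0.002, -1.0]]
wrist_force: [-0.3, -1.1, 0.2]
grip_width: 59.7
grasp_force: 0.0
```

```bash
python3 st.py
```

```text
t 11.85 tcp [564.7 305.9 271.3] yaw_y 5.01 z [-0.0018  0.0014 -1.    ] f [-0.3 -1.1  0.2] w 59.7 gf 0.0 q [-23.  46. -19.  65.  15.  71. -37.]
```

Emit:
arm_command(rows=[0, 0, 0, 0, 0, -4, 0.3, 0, 0, 0, 0, 0, -4, 0.3, 0, 0, 0, 0, 0, -4, 0.3, 0, 0, 0, 0, 0, -2.8, 0.3, 0, 0, 0, 0, 0, 0, 0.3, 0, 0, 0, 0, 0, 0, 0.3])

```text
t: 12.6
tool_pos: [566.3, 301.7, 125.9]
ee_rot: [[-0.082, 0.997, 0.001], [0.997, 0.082, 0.001], [0.001, 0.001, -1.0]]
wrist_force: [-0.2, 0.2, -0.4]
grip_width: 59.8
grasp_force: 0.0
```

```bash
python3 st.py
```

```text
t 12.6 tcp [566.3 301.7 125.9] yaw_y 4.71 z [ 1.1e-03  9.0e-04 -1.0e+00] f [-0.2  0.2 -0.4] w 59.8 gf 0.0 q [-23.  55. -17.  77.  18.  51. -40.]
```

Emit:
arm_command(rows=[0, 0, 0, 0, -0.4, -0.3, 0.3, 0, 0, 0, 0, 0, 0, 0.5, 0, 0, 0, 0, 0, 0, 1, 0, 0, 0, 0, 0, 0, 1, 0, 0, 0, 0, 0, 0, 1, 0, 0, 0, 0, 0, 0, 1, 0, 0, 0, 0, 0, 0, 1], force=80)

```text
t: 13.48
tool_pos: [566.1, 297.1, 121.3]
ee_rot: [[-0.082, 0.997, -0.0], [0.997, 0.082, -0.0], [-0.0, -0.0, -1.0]]
wrist_force: [-0.1, 0.2, -2.9]
grip_width: 10.4
grasp_force: 80.0
```

```bash
python3 st.py
```

```text
t 13.475 tcp [566.1 297.1 121.3] yaw_y 4.7 z [-3.e-04 -1.e-04 -1.e+00] f [-0.1  0.2 -2.9] w 10.4 gf 80.0 q [-23.  55. -17.  77.  18.  50. -40.]
```

Emit:
arm_command(rows=[0, 0, 0, 0, 0, 2, 1, 0, 0, 0, 0, 0, 4, 1, 0, 0, 0, 0, 0, 4, 1, 0, 0, 0, 0, 0, 4, 1, 0, 0, 0, 0, 0, 4, 1, 0, 0, 0, 0, 0, 3, 1, 0, 0, 0, 0, 0, 0, 1])

```text
t: 14.35
tool_pos: [566.4, 297.5, 333.2]
ee_rot: [[-0.082, 0.997, 0.002], [0.997, 0.082, 0.002], [0.001, 0.003, -1.0]]
wrist_force: [-0.5, 0.3, -3.6]
grip_width: 10.9
grasp_force: 80.0
```

```bash
python3 st.py
```

```text
t 14.35 tcp [566.4 297.5 333.2] yaw_y 4.69 z [ 0.0025  0.0017 -1.    ] f [-0.5  0.3 -3.6] w 10.9 gf 80.0 q [-23.  43. -20.  59.  14.  80. -35.]
```

Emit:
arm_command(rows=[0, 0, -0.016, 0, -3.7, 0, 1, 0, 0, -0.016, 0, -3.7, 0, 1, 0, 0, -0.016, 0, -3.7, 0, 1, 0, 0, -0.016, 0, -3.7, 0, 1, 0, 0, -0.016, 0, -3.7, 0, 1, 0, 0, -0.016, 0, -3.7, 0, 1, 0, 0, -0.016, 0, -3.7, 0, 1])

```text
t: 15.22
tool_pos: [565.7, 36.8, 330.3]
ee_rot: [[0.031, 1.0, -0.002], [1.0, -0.031, -0.0], [-0.0, -0.002, -1.0]]
wrist_force: [0.8, -0.9, -3.7]
grip_width: 10.7
grasp_force: 79.9
```

Emit:
arm_command(rows=[0, 0, -0.016, 0, -3.7, 0, 1, 0, 0, -0.016, 0, -3.7, 0, 1, 0, 0, -0.016, 0, -3.7, 0, 1, 0, 0, -0.016, 0, -3.7, 0, 1, 0, 0, -0.016, 0, -3.7, 0, 1, 0, 0, -0.016, 0, -3.7, 0, 1, 0, 0, -0.016, 0, -3.7, 0, 1, 0, 0, 0, 0, 0, 0, 1, 0, 0, 0, 0, 0, 0, 1, 0, 0, 0, 0, 0, 0, 1])

```text
t: 16.48
tool_pos: [566.2, -219.9, 331.3]
ee_rot: [[0.14, 0.99, -0.0], [0.99, -0.14, 0.0], [0.0, -0.0, -1.0]]
wrist_force: [0.2, -0.3, -3.4]
grip_width: 10.6
grasp_force: 79.9
```

```bash
python3 st.py; python3 - <<'E'
from m import *
for n in("scene","top"):
    im,d,K,T=grab(n); np.savez(n+"3.npz",im=im,d=d,K=K,T=T)
    im2=im.copy()
    if n=="scene": cv2.imwrite("pics/s3.png",cv2.cvtColor(cv2.resize(im[50:250,200:440],None,fx=3,fy=3,interpolation=cv2.INTER_CUBIC),cv2.COLOR_RGB2BGR))
E
```

```text
t 16.475 tcp [ 566.2 -219.9  331.3] yaw_y -8.06 z [-4.e-04  5.e-04 -1.e+00] f [ 0.2 -0.3 -3.4] w 10.6 gf 79.9 q [ 26.  40. -18.  67.  12.  75.   1.]
```

View pics/s3.png

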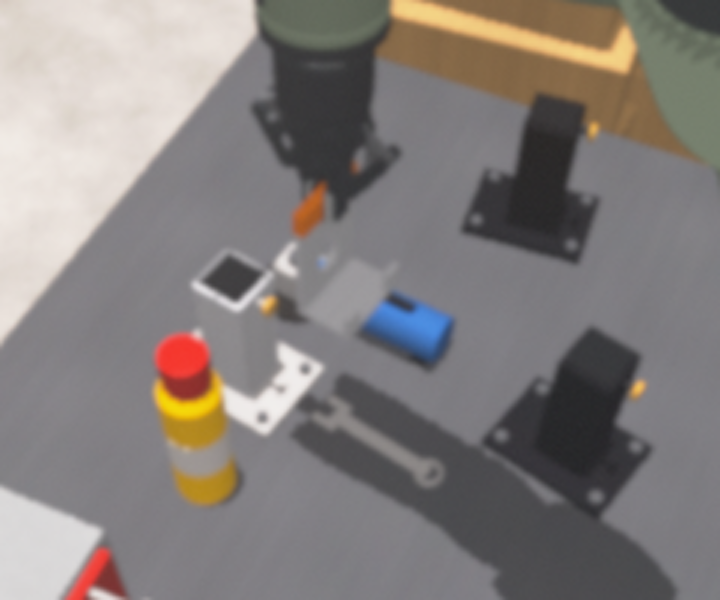

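The held rest is upright in the view, with its bar at (308,212) and shelf at (350,295) in the crop. The stud head shows at (268,304) on the white-plated post. I'll measure the rest relative to the post with the same camera.

```bash
python3 - <<'E'
from m import *
a=np.radians(-8.2); ex=np.array([np.cos(a),np.sin(a)]); ey=np.array([-np.sin(a),np.cos(a)])
O=np.array([642.5,-230.5]); tcp=np.array([566.2,-219.9])
def loc(p,o): return np.stack([(p[:,:2]-o)@ex,(p[:,:2]-o)@ey,p[:,2]],1)
for n in("scene3","scene0","top3","top0"):
    im,d,K,T=load(n+".npz"); P=pts(d,K,T); X,Y,Z=P[...,0],P[...,1],P[...,2]; h=cv2.cvtColor(im,cv2.COLOR_RGB2HSV); ok=d>0
    L=loc(P.reshape(-1,3),O).reshape(P.shape)
    m=ok&(abs(Z-166)<5)&(abs(L[...,0]-36)<45)&(abs(L[...,1])<45)
    if m.sum()>30: print(n,"post top",rect(P,m),"loc",loc(np.array([[*cv2.minAreaRect(P[m][:,:2].astype(np.float32))[0],166]]),O))
    g=ok&(abs(L[...,0])<30)&(abs(L[...,1])<30)&(Z>125)&(Z<175)&(h[...,0]>12)&(h[...,0]<30)&(h[...,1]>110)
    if g.sum(): q=L[g]; print(n,"gold",g.sum(),q.min(0).round(1),q.max(0).round(1),q.mean(0).round(1))
    if n[-1]=="3":
        M=loc(P.reshape(-1,3),tcp).reshape(P.shape)
        o=ok&(abs(M[...,0])<25)&(abs(M[...,1])<60)&(Z>300)&(Z<365)&(h[...,0]>5)&(h[...,0]<28)&(h[...,1]>140)
        if o.sum(): q=M[o]; print(n,"orange",o.sum(),q.min(0).round(1),q.max(0).round(1),np.median(q,0).round(1))
        s=ok&(M[...,0]>-62)&(M[...,0]<-6)&(abs(M[...,1])<60)&(Z>205)&(Z<300)
        if s.sum(): q=M[s]; print(n,"shelf",s.sum(),q.min(0).round(1),q.max(0).round(1),np.median(q,0).round(1)); 
        for z0 in range(205,345,5):
            t=ok&(abs(M[...,0])<15)&(abs(M[...,1])<60)&(abs(Z-z0)<2.5)
            if t.sum(): print(z0,t.sum(),M[t][:,1].min().round(1),M[t][:,1].max().round(1),np.median(M[t][:,0]).round(1))
E
```

```text
scene3 post top (array([ 673.4, -235.7]), array([59.8, 73.5]), 83.29, 304) loc [[ 31.34419891  -0.68939741 166.        ]]
scene3 gold 18 [ -9.   -8.7 142.4] [ -5.9   6.9 160.6] [ -8.   -1.2 153.3]
scene3 orange 93 [ -6.9  -0.4 333. ] [  4.6  41.5 358.9] [ -3.5  26.8 351.7]
scene3 shelf 432 [-53.5 -39.9 227. ] [ -6.2  42.  259.4] [-31.5   1.7 235.6]
230 5 -17.5 40.4 -5.4
235 115 -39.9 41.7 -7.8
240 28 -34.6 40.8 -2.0
245 23 -36.6 41.5 -1.3
250 22 -38.1 40.7 -1.5
255 30 -36.6 40.5 -1.5
260 26 -29.0 42.0 -1.3
265 24 -35.5 41.5 -1.6
270 21 -36.7 40.5 -1.4
275 15 -29.4 41.1 -1.8
280 20 -35.7 41.3 -1.5
285 21 -40.1 41.6 -1.8
290 21 -39.7 41.8 -2.1
295 30 -39.8 41.2 -1.6
300 24 -35.1 41.4 -2.1
305 23 -40.4 41.6 -2.0
310 17 -38.4 41.3 -2.0
315 16 2.1 40.8 -2.3
320 13 5.6 41.1 -1.9
325 12 4.4 41.6 -2.7
330 16 6.7 41.0 -5.0
335 18 6.6 41.0 -4.8
340 21 6.3 41.5 -5.4
scene0 post top (array([ 680.3, -236.1]), array([61.3, 58.9]), 81.52, 301) loc [[ 3.81736884e+01 -1.26829894e-01  1.66000000e+02]]
scene0 gold 17 [ -9.8  -9.1 144.2] [ -5.    7.1 159.6] [ -8.   -1.6 153.6]
top0 post top (array([ 678.2, -235.8]), array([59.6, 59. ]), 81.56, 279) loc [[ 36.09746504  -0.17473089 166.        ]]
top0 gold 16 [-12.8  -8.4 142.6] [ -7.2   8.6 159.8] [-10.2  -0.6 153.7]
```

Emit:
arm_command(rows=[0, 0, -0.006, 0, 0, -2, 1, 0, 0, 0, 0, 0, -3.5, 1, 0, 0, 0, 0, 0, -3.5, 1, 0, 0, 0, 0, 0, -2.2, 1, 0, 0, 0, 0, 0, -1, 1, 0, 0, 0, 0, 0, 0, 1, 0, 0, 0, 0, 0, 0, 1])

```text
t: 17.45
tool_pos: [566.5, -220.9, 210.4]
ee_rot: [[0.147, 0.989, 0.001], [0.989, -0.147, -0.0], [-0.0, 0.001, -1.0]]
wrist_force: [0.6, -0.8, -3.2]
grip_width: 10.9
grasp_force: 79.9
```

```bash
cat >> st.py <<'E'
a=np.radians(-8.4); r=s["tool_pos"][:2]-[642.5,-230.5]
print("local",(r@[np.cos(a),np.sin(a)]).round(1),(r@[-np.sin(a),np.cos(a)]).round(1))
E
python3 st.py; python3 - <<'E'
from m import *
a=np.radians(-8.4); ex=np.array([np.cos(a),np.sin(a)]); ey=np.array([-np.sin(a),np.cos(a)])
O=np.array([642.5,-230.5])
im,d,K,T=grab("scene"); np.savez("scene4.npz",im=im,d=d,K=K,T=T); P=pts(d,K,T); Z=P[...,2]
x=(P[...,:2]-O)@ex; y=(P[...,:2]-O)@ey
for z0 in range(120,200,6):
    t=(d>0)&(x>-95)&(x<-50)&(abs(y)<60)&(abs(Z-z0)<3)
    if t.sum(): print(z0,t.sum(),y[t].min().round(1),y[t].max().round(1),np.median(x[t]).round(1))
t=(d>0)&(x>-130)&(x<-85)&(abs(y)<35)&(Z>80)&(Z<130); print("shelf z",np.percentile(Z[t],[10,50,90]))
E
```

```text
t 17.45 tcp [ 566.5 -220.9  210.4] yaw_y -8.48 z [ 1.2e-03 -4.0e-04 -1.0e+00] f [ 0.6 -0.8 -3.2] w 10.9 gf 79.9 q [ 26.  46. -17.  80.  15.  56.  -2.]
local -76.6 -1.6
120 26 -40.5 39.5 -77.9
126 23 -39.6 37.4 -78.0
132 20 -40.3 41.0 -78.1
138 29 -38.7 38.3 -77.6
144 22 -39.9 39.3 -77.7
150 18 -40.7 40.3 -77.5
156 9 -27.6 38.9 -78.4
162 21 -37.5 38.1 -78.3
168 21 -37.4 39.5 -78.3
174 18 -37.4 39.5 -78.5
180 17 -35.2 38.7 -78.3
186 16 -3.3 40.2 -78.1
192 13 2.0 37.7 -78.1
198 12 6.3 39.6 -78.6
shelf z [112.06578622 114.38134143 117.11479708]
```

Emit:
arm_command(rows=[0, 0, 0, 1.0, -0.15, -0.1, 1, 0, 0, 0, 2.0, -0.3, 0, 1, 0, 0, 0, 2.0, -0.29, 0, 1, 0, 0, 0, 0.7, -0.1, 0, 1, 0, 0, 0, 0, 0, 0, 1, 0, 0, 0, 0, 0, 0, 1])

```text
t: 18.25
tool_pos: [622.6, -229.4, 208.7]
ee_rot: [[0.148, 0.989, -0.0], [0.989, -0.148, -0.0], [-0.0, -0.0, -1.0]]
wrist_force: [-0.1, -0.5, -3.0]
grip_width: 11.1
grasp_force: 80.0
```

```bash
python3 st.py
```

```text
t 18.25 tcp [ 622.6 -229.4  208.7] yaw_y -8.49 z [-2.e-04 -2.e-04 -1.e+00] f [-0.1 -0.5 -3. ] w 11.1 gf 80.0 q [ 24.  51. -17.  66.  14.  65.  -1.]
local -19.8 -1.8
```

Emit:
arm_command(rows=[0, 0, 0, 0.5, -0.05, 0, 1, 0, 0, 0, 0.5, -0.07, 0, 1, 0, 0, 0, 0.5, -0.07, 0, 1, 0, 0, 0, 0, 0, 0, 1])

```text
t: 18.75
tool_pos: [638.4, -231.1, 208.2]
ee_rot: [[0.147, 0.989, -0.0], [0.989, -0.147, 0.0], [0.0, -0.0, -1.0]]
wrist_force: [0.6, -0.1, -2.7]
grip_width: 10.9
grasp_force: 80.0
```

```bash
python3 st.py
```

```text
t 18.75 tcp [ 638.4 -231.1  208.2] yaw_y -8.47 z [-2.e-04  1.e-04 -1.e+00] f [ 0.6 -0.1 -2.7] w 10.9 gf 80.0 q [ 23.  53. -17.  61.  14.  67.  -1.]
local -4.0 -1.2
```

Emit:
arm_command(rows=[0, 0, 0, 0.3, -0.04, 0, 1, 0, 0, 0, 0.2, -0.03, 0, 1, 0, 0, 0, 0, 0, 0, 1])

```text
t: 19.12
tool_pos: [643.2, -231.8, 208.4]
ee_rot: [[0.147, 0.989, -0.0], [0.989, -0.147, 0.0], [0.0, -0.0, -1.0]]
wrist_force: [-0.6, 0.5, -2.8]
grip_width: 10.8
grasp_force: 80.0
```

```bash
python3 st.py
```

```text
t 19.125 tcp [ 643.2 -231.8  208.4] yaw_y -8.48 z [-1.e-04  1.e-04 -1.e+00] f [-0.6  0.5 -2.8] w 10.8 gf 80.0 q [ 23.  54. -17.  60.  14.  68.  -1.]
local 0.9 -1.2
```

Emit:
arm_command(rows=[0, 0, 0, 0, 0, -0.5, 1, 0, 0, 0, 0, 0, -0.5, 1, 0, 0, 0, 0, 0, -0.5, 1, 0, 0, 0, 0, 0, 0, 1])

```text
t: 19.62
tool_pos: [642.9, -231.8, 193.0]
ee_rot: [[0.148, 0.989, -0.001], [0.989, -0.148, 0.0], [0.0, -0.001, -1.0]]
wrist_force: [0.3, -0.1, -3.5]
grip_width: 10.8
grasp_force: 79.9
```

```bash
python3 st.py
```

```text
t 19.625 tcp [ 642.9 -231.8  193. ] yaw_y -8.48 z [-8.e-04  2.e-04 -1.e+00] f [ 0.3 -0.1 -3.5] w 10.8 gf 79.9 q [ 23.  54. -16.  61.  15.  66.  -1.]
local 0.6 -1.3
```

Emit:
arm_command(rows=[0, 0, 0, 0, 0, -0.3, 1, 0, 0, 0, 0, 0, -0.2, 1, 0, 0, 0, 0, 0, -0.1, 1, 0, 0, 0, 0, 0, 0, 1])

```text
t: 20.12
tool_pos: [643.1, -231.9, 187.4]
ee_rot: [[0.148, 0.989, -0.0], [0.989, -0.148, 0.0], [-0.0, -0.0, -1.0]]
wrist_force: [0.3, -0.2, -3.5]
grip_width: 10.5
grasp_force: 79.9
```

```bash
python3 st.py
```

```text
t 20.125 tcp [ 643.1 -231.9  187.4] yaw_y -8.48 z [-2.e-04  0.e+00 -1.e+00] f [ 0.3 -0.2 -3.5] w 10.5 gf 79.9 q [ 23.  55. -16.  62.  15.  65.  -1.]
local 0.8 -1.3
```

Emit:
arm_command(rows=[0, 0, 0, 0, 0, -0.1, 1, 0, 0, 0, 0, 0, -0.1, 1, 0, 0, 0, 0, 0, 0, 1])

```text
t: 20.5
tool_pos: [643.3, -231.9, 186.0]
ee_rot: [[0.148, 0.989, 0.001], [0.989, -0.148, -0.0], [-0.0, 0.001, -1.0]]
wrist_force: [-1.9, -0.1, 4.3]
grip_width: 10.8
grasp_force: 81.4
```

```bash
python3 st.py
```

```text
t 20.5 tcp [ 643.3 -231.9  186. ] yaw_y -8.49 z [ 6.e-04 -2.e-04 -1.e+00] f [-1.9 -0.1  4.3] w 10.8 gf 81.4 q [ 23.  55. -16.  62.  15.  65.  -1.]
local 1.0 -1.3
```

Support force came on at the expected height, so the rest is seated. Releasing.

Emit:
arm_command(rows=[0, 0, 0, 0, 0, 0, 1, 0, 0, 0, 0, 0, 0, 0.75, 0, 0, 0, 0, 0, 0, 0.5, 0, 0, 0, 0, 0, 0, 0.5, 0, 0, 0, 0, 0, 0, 0.5, 0, 0, 0, 0, 0, 1, 0.5, 0, 0, 0, 0, 0, 3, 0.5, 0, 0, 0, 0, 0, 4, 0.5], force=20)

```text
t: 21.5
tool_pos: [642.9, -231.8, 266.7]
ee_rot: [[0.147, 0.989, -0.001], [0.989, -0.147, 0.0], [0.0, -0.001, -1.0]]
wrist_force: [1.2, -0.3, 0.0]
grip_width: 42.8
grasp_force: 0.0
```

Emit:
arm_command(rows=[0, 0, 0, 0, 0, 4, 0.5, 0, 0, 0, -4, 0, 4, 0.5, 0, 0, 0, -4, 0, 2, 0.5, 0, 0, 0, -4, -4, 0, 0.5, 0, 0, 0, -4, -4, 0, 0.5, 0, 0, 0, -2, -4, 0, 0.5, 0, 0, 0, 0, 0, 0, 0.5])

```text
t: 22.38
tool_pos: [461.2, -354.7, 366.1]
ee_rot: [[0.152, 0.988, -0.0], [0.988, -0.152, -0.002], [-0.002, 0.0, -1.0]]
wrist_force: [-0.6, 0.1, 0.4]
grip_width: 42.8
grasp_force: 0.0
```

```bash
python3 st.py; python3 - <<'E'
from m import *
a=np.radians(-8.4); ex=np.array([np.cos(a),np.sin(a)]); ey=np.array([-np.sin(a),np.cos(a)])
O=np.array([642.5,-230.5]); cs=[]
for n in("top","scene"):
    im,d,K,T=grab(n); P=pts(d,K,T); Z=P[...,2]; x=(P[...,:2]-O)@ex; y=(P[...,:2]-O)@ey
    h=cv2.cvtColor(im,cv2.COLOR_RGB2HSV)
    o=(d>0)&(abs(x)<25)&(abs(y)<60)&(Z>175)&(h[...,0]>5)&(h[...,0]<28)&(h[...,1]>140)
    print(n,"bar",o.sum(),rect(P,o),"loc",x[o].min(),x[o].max(),y[o].min(),y[o].max(),"z",np.percentile(Z[o],[5,50,95]))
    t=(d>0)&(x>-58)&(x<-12)&(abs(y)<35)&(Z>60)&(Z<125); print("shelf z",np.percentile(Z[t],[10,50,90]),t.sum())
    if t.sum()>10: print("tilt fit z=ax+by+c",np.linalg.lstsq(np.c_[x[t],y[t],np.ones(t.sum())],Z[t],rcond=None)[0])
    c=im[60:260,170:430] if n=="scene" else im[90:240,150:410]
    cs.append(cv2.resize(c,(600,300 if n=="scene" else 300)))
save(np.vstack(cs),"fin.png")
E
```

```text
t 22.375 tcp [ 461.2 -354.7  366.1] yaw_y -8.76 z [-2.0e-04 -1.5e-03 -1.0e+00] f [-0.6  0.1  0.4] w 42.8 gf 0.0 q [ 43.  36. -19.  69.  11.  77.  16.]
local -161.2 -149.4
top bar 115 (array([ 637.2, -229.4]), array([77.9, 12.6]), 82.01, 115) loc -11.752500890046607 0.8966230176892477 -38.58526867619427 39.26911903349672 z [190.63180219 206.18774102 212.04908144]
shelf z [83.37792279 87.77909853 94.15281684] 213
tilt fit z=ax+by+c [-1.74358759e-01 -2.16997934e-02  8.33495912e+01]
scene bar 157 (array([ 639.5, -228.7]), array([80.9, 12.9]), 82.57, 157) loc -10.08291296018894 3.9141755111676577 -39.13877188242003 41.83812355223338 z [192.33437758 207.22185342 210.7129438 ]
shelf z [85.53597591 88.57962771 99.03884488] 219
tilt fit z=ax+by+c [-1.81366961e-01  6.80792058e-03  8.44719340e+01]
```

View pics/fin.png

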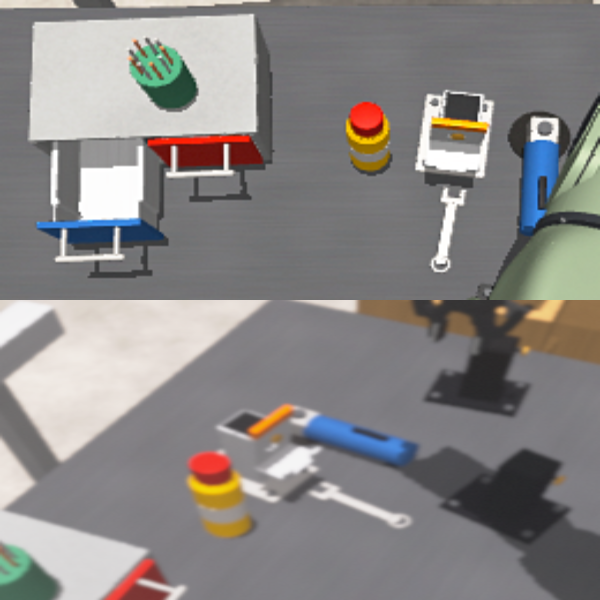

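The final view shows the rest hanging on the post, bar at (460,126). The red drawer is shut, the blue one open and empty, and the bystanders are untouched. The bar sits slightly forward, so I'll measure the tilt properly.

```bash
cat > tilt.py <<'E'
from m import *
a=np.radians(-8.4); ex=np.array([np.cos(a),np.sin(a)]); ey=np.array([-np.sin(a),np.cos(a)])
O=np.array([642.5,-230.5])
for n in("scene","top"):
    im,d,K,T=grab(n); P=pts(d,K,T); Z=P[...,2]; x=(P[...,:2]-O)@ex; y=(P[...,:2]-O)@ey
    t=(d>0)&(abs(y)<37)&(abs(y)>13)&(Z>95)&(Z<180)&(x>-16)&(x<8)
    if t.sum()<15: continue
    p=np.polyfit(Z[t],x[t],1); k=abs(x[t]-np.polyval(p,Z[t]))<2.5; p=np.polyfit(Z[t][k],x[t][k],1)
    print(n,t.sum(),"tilt deg",np.degrees(np.arctan(p[0])),"face x@150",np.polyval(p,150),"@90",np.polyval(p,90),"@197",np.polyval(p,197))
    s=(d>0)&(x>-50)&(x<-12)&(abs(y)<22)&(Z>75)&(Z<105); q=np.polyfit(x[s],Z[s],1);k=abs(Z[s]-np.polyval(q,x[s]))<2.5; q=np.polyfit(x[s][k],Z[s][k],1); print("shelf slope deg",np.degrees(np.arctan(q[0])),s.sum(),"z@x-5",np.polyval(q,-5))
E
python3 tilt.py
```

```text
scene 150 tilt deg -4.215906685010075 face x@150 -0.9692389696188535 @90 3.4536332189743346 @197 -4.433822184016853
shelf slope deg 3.2603880826078298 124 z@x-5 89.39224222470752
top 85 tilt deg -4.489518257005362 face x@150 -4.031580516434049 @90 0.6794776086244196 @197 -7.721909381063183
shelf slope deg 2.7223983104040728 133 z@x-5 88.22550932734305
```

The tilt of about 4° is the free play of the plate between the head and the post. The heights match a seated hang, so I'm handing in.

```bash
python3 -c "
from bench import env
s=env.read_state(); print(s['t'],s['tool_pos'],s['grip_width'])
print(env.sign_off())"
```

```text
22.575 [ 463.84124913 -350.77297883  365.80105796] 42.59385787453671
the job is handed in; nothing more can be done
None
```

The job is handed in at 22.6 s: red drawer pushed home, blue drawer opened, and the torch rest left hanging seated on the white-plated post's stud with about 4° of forward tilt (free play between the stud's head and the post); the spray can, grinder, rod can and wrench look undisturbed in the last picture.

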